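# Put mixed-up bench stock back in its own trays

## Robot

A 6-joint arm with a two-finger parallel gripper is mounted at the origin on the work surface. World frame = base frame: x ahead of the robot, y to its left, z up, the work surface at z = 0. Lengths are in mm, angles in rad, forces in N, time in s.
With the tool pointing down it reaches from about 300 to 775 mm from the base axis. Payload 14.6 kg.
Tool frame: the origin (TCP) lies midway between the tips of the shut fingers; the grasp point (between the pads) lies env.tcp_to_grasp behind it (env.tcp_to_grasp is the distance from the TCP to the grasp point, in mm); z points along the fingers, y is the line along which they close (so a half turn about z gives the same grasp; the last joint's range is limited). The gripper opens to 94 mm and grips with 3 to 60 N. Pads are 16 mm wide; open, the fingers measure 119 mm over their backs; the gripper's body (75 mm by 177 mm) begins 78 mm behind the grasp point.
Start: joints at [1.201, 0.3, 1.521, -0, 1.321, -0.067], TCP at [164.004, 524.968, 205.446] pointing down, gripper open.
Joint ranges: [-3.03, 3.03], [-0.79, 2.21], [0.23, 2.52], [-1.04, 4.18], [0, 3.07], [-2.55, 2.55]. Speed limits (rad/s): [2.22, 2.22, 2.57, 3.14, 3.14, 3.14].

## Interface

Orientations are given as a unit quaternion [x, y, z, w].
In Python, from bench import env gives the robot as it stands.
- The arm moves only by the shell command python3 -m handwheel 'ROWS' [OPENING] [FORCE]. ROWS is JSON, a list of rows, each a list of 6 numbers: the shift along the tool's x, y, z in units of 30 mm (1.0 is 30 mm), then the turn, a rotation vector about the tool's x, y, z in units of 10 degrees (1.0 is 10 degrees). In form: [[dx, dy, dz, ax, ay, az], ...]. A call has 1 to 12 rows; each row shifts and turns the commanded pose from where the row before left it, along the tool's axes as they then stand; what a row does not reach is not made up. A row lasts 1/8 s, in which the tool goes at most 62.5 mm and 10.7 degrees, less where a joint would pass 70% of its speed; a pose out of reach is approached as far as the arm can. A call is refused whole if a number of a shift passes 1 or a number of a turn 1, either way. A call with a gripper value outside its range is refused whole. OPENING is the opening, from 0 (shut) to 1 (fully open), set as the call begins (- or left out, the last holds). The fingers move at their own pace and stop on an object; FORCE is the grip in N (left out, the last holds). Time passes only in rows, so rows that do not move let the fingers close. It gives the time, the measured TCP pose, the force, the opening and the grip force at its end, in the units of the state.
- env.sense(): the state, without advancing time (a new reading comes with each control period).
- env.snapshot(name): name is "scene" or "top"; returns a dict with "img" (400x640x3 uint8, blue, green, red), "fx", "fy", "cx", "cy" (pixels), "k1" (the pictures are not rectified: a ray, as slopes to the right and down, at radius r is drawn at 1 + k1 r^2 times it, then the intrinsics apply), "R" (3x3) and "t" (3): a world point X has camera coordinates R X + t. Camera axes: x right, y down, z forward; pixel columns grow to the right and rows downward; lengths in mm; the calibration is good to about 2 mm. A picture is of the moment at which its call begins. There is no depth.
- env.close_job(): hands the job in; it is judged then, once.
Trained networks look in a picture, given as the dict that the camera call returned (one of the last four; its "shot" number tells which), for a name from the list of things; names that differ only in an ending like _2 or _b are one class to them, and where a whole thing is asked for, a point or a joint stands for the part that bears it (a point fixed in the world has none). Each returns a list of dicts, best first, with "conf" (0 to 1); they miss things now and then, are a little off and sometimes report something else, mostly with a low value. They report only what shows in the picture. A call takes as long as a camera call. They do not tell look-alikes from the thing itself.
- env.look_for(picture, query): "xyz" ([x, y, z] in mm, in world coordinates, good to about 4 mm: the middle of the surface that is visible of it).
The state is a dict: "time": time; "joint_pos": joint angles; "qvel": joint speeds; "effort": joint torques, N m; "ee_pos": TCP position; "eef_rot": TCP orientation; "ft_force": force on the tool from outside, world axes, zero at the start; "ft_torque": the same for the moment, N m; "gripper_width": finger opening in mm; "grasp_force": force on a finger pad.
Only numpy, scipy, OpenCV 4.12 (cv2) and the standard library are available. Lean on these libraries where they do the work, as an engineer would, in place of code of your own. Each camera call takes 0.05 s, during which the arm holds its last target. There are 200 camera calls.

## Task

Each of the four stock trays beside the microtome should hold three of a kind, but the item in the front place of every tray belongs in one of the others. Exchange them, with the bare rubber mat as a free spot to set things down on the way, until each item stands upright in the middle of the front place of the tray that holds its own kind and the mat is left clear. Keep everything upright on the way, and leave the rack of draining slides where it stands.

Things in the scene. Friction and masses are not known exactly. Their poses are not given: they have to be found in the camera images.
- pot_center (a point): a loose specimen pot, white with a white ribbed screw cap, a round of 42 mm diameter, 50 mm high, 45 to 75 g; this point is its centre, half-way up, z is its upright axis
- dropper_center (a point): a loose dropper bottle of stain, amber glass with a paper label and a narrow black cap; round body 34 mm in diameter and 36 mm high, cap 19 mm in diameter, 58 mm high in all, 55 to 90 g; this point is its centre, half-way up (29 mm), z is its upright axis
- slidebox_center (a point): a loose carton of microscope slides, white paper box 80 x 30 mm and 55 mm high, 190 to 300 g; this point is its centre, half-way up; x runs along its 80 mm, y across its 30 mm, z is its upright axis
- roll_center (a point): a loose roll of sealing film standing on end, pale grey with a brown card core and a dark bore seen from above, 54 mm in diameter, 50 mm high, 85 to 140 g; this point is its centre, half-way up, z is its upright axis
- pot_tray: the specimen pots' tray: a shallow grey plastic tray, 212 x 94 mm, fixed to the bench, floor 3 mm thick, rim 8 mm high; its front place (nearer the robot) takes one item; behind it stand two specimen pots side by side like the loose one, fixed in the tray. Origin: the middle of the front place, at bench level (50 mm from the tray's near end). x axis: along the tray from the front place to the two pots; y: across the tray; z up
- dropper_tray: the dropper bottles' tray: a shallow grey plastic tray, 212 x 94 mm, fixed to the bench, floor 3 mm thick, rim 8 mm high; its front place (nearer the robot) takes one item; behind it stand two dropper bottles side by side like the loose one, fixed in the tray. Origin: the middle of the front place, at bench level (50 mm from the tray's near end). x axis: along the tray from the front place to the two bottles; y: across the tray; z up
- slidebox_tray: the slide cartons' tray: a shallow grey plastic tray, 212 x 94 mm, fixed to the bench, floor 3 mm thick, rim 8 mm high; its front place (nearer the robot) takes one item; behind it stand two slide cartons side by side, lengthwise in the tray, like the loose one, fixed in the tray. Origin: the middle of the front place, at bench level (50 mm from the tray's near end). x axis: along the tray from the front place to the two cartons; y: across the tray; z up
- roll_tray: the film rolls' tray: a shallow grey plastic tray, 212 x 94 mm, fixed to the bench, floor 3 mm thick, rim 8 mm high; its front place (nearer the robot) takes one item; behind it stand two film rolls, one behind the other, like the loose one, fixed in the tray. Origin: the middle of the front place, at bench level (50 mm from the tray's near end). x axis: along the tray from the front place to the two rolls; y: across the tray; z up
- mat: a bare black rubber mat, 100 x 100 mm and 3 mm thick, fixed flat on the bench in front of the trays: the free spot, with room for one item and the gripper. Origin: its middle, underneath (bench level)
- rack_center (a point): a loose black slide rack with eight glass slides draining and a carrying bar, 50 x 100 mm and 85 mm high, standing beyond the middle of the bench; this point is 38 mm above its foot in the middle; not to be disturbed
Mind the look-alikes: they are no part of the job. What is shaped like the part that bears pot_center but yellow is not meant.

How it is judged (in metres and radians):
At the end, for the whole second after the job is handed in: The pot, the dropper bottle, the slide carton and the film roll each stand within 15 mm of the middle of the front place of their own kind's tray, on the tray's floor (no more than 6 mm above it), upright within 0.12 rad and at rest; the slide rack is within 15 mm of where it stood (horizontal distance between pot_center and pot_tray below 0.015 m and z of pot_center in the frame of pot_tray below 0.034 m and angle between each of pot_center, dropper_center, slidebox_center, roll_center's own z axis and vertical below 0.12 rad and linear speed of each of pot, dropper, slidebox, roll below 0.02 m/s and horizontal distance between dropper_center and dropper_tray below 0.015 m and z of dropper_center in the frame of dropper_tray below 0.038 m and horizontal distance between slidebox_center and slidebox_tray below 0.015 m and z of slidebox_center in the frame of slidebox_tray below 0.0365 m and horizontal distance between roll_center and roll_tray below 0.015 m and z of roll_center in the frame of roll_tray below 0.034 m and distance of rack_center from where it was at the start of the episode below 0.015 m); the robot touches nothing.
It fails at once if the specimen pot is tipped over (more than 0.6 rad) (angle between pot_center's own z axis and vertical above 0.6 rad).
It fails at once if the dropper bottle is tipped over (more than 0.6 rad) (angle between dropper_center's own z axis and vertical above 0.6 rad).
It fails at once if the slide carton is tipped over (more than 0.6 rad) (angle between slidebox_center's own z axis and vertical above 0.6 rad).
It fails at once if the film roll is tipped over (more than 0.6 rad) (angle between roll_center's own z axis and vertical above 0.6 rad).
It fails at once if the slide rack is pushed more than 25 mm or knocked over (distance of rack_center from where it was at the start of the episode above 0.025 m or angle between rack_center's own z axis and vertical above 0.4 rad).
It also fails if it takes over 125 s, if anything falls off the work surface, if the arm or the gripper's body presses on something with over 40 N, if the wrist force passes 120 N, or if a joint passes its speed limit or range.

## Working session

There is one attempt and no reset: what is moved stays moved. The work goes in short steps, Python scripts to look and compute and a shell command to move; the robot and the scene stay as the last step left them, time stands still between calls to the robot, and variables do not carry over. Pictures are saved under pics/ and viewed, at most 14 in all, crops included, and the job is handed in when it is done.

```bash
mkdir -p pics; python3 - <<'E'
from bench import env
import cv2
for n in("scene","top"):
    p=env.snapshot(n);cv2.imwrite(f"pics/{n}0.png",p["img"])
    print(n,p["fx"],p["k1"],p["R"],p["t"])
    for q in("pot_center","dropper_center","slidebox_center","roll_center","pot_tray","dropper_tray","slidebox_tray","roll_tray","mat","rack_center"):
        print(q,[([round(float(v)) for v in d["xyz"]],round(d["conf"],2)) for d in env.look_for(p,q)])
print(env.sense(),env.tcp_to_grasp)
E
```

```text
scene 410.3608871871622 -0.022291073548279607 [[ 0.19429067  0.9808718  -0.01190173]
 [ 0.81433568 -0.16804403 -0.55553453]
 [-0.54690816  0.09824317 -0.83140829]] [ -87.89432862 -456.3863549  1483.16947466]
pot_center [([525, -376, 52], 0.84), ([515, -473, 49], 0.81), ([596, 156, 40], 0.17)]
dropper_center [([594, 159, 38], 0.73)]
slidebox_center [([507, 378, 58], 0.56), ([463, 33, 5], 0.31)]
roll_center [([596, -136, 54], 0.59)]
pot_tray [([598, 371, 3], 0.67)]
dropper_tray [([675, -146, 4], 0.56)]
slidebox_tray [([617, -368, 11], 0.62)]
roll_tray [([672, 164, 8], 0.93), ([464, 30, 4], 0.3)]
mat [([462, 30, 7], 0.85), ([617, -369, 12], 0.64)]
rack_center [([754, -8, 18], 0.56)]
top 443.4637487592969 -0.10913983835024932 [[-0.01268453 -0.99983653  0.01288465]
 [-0.98108153  0.00995508 -0.19333891]
 [ 0.19317904 -0.01509331 -0.98104743]] [ -55.00064507  619.16882409 1151.76266907]
pot_center [([513, -373, 54], 0.79), ([510, -475, 56], 0.77)]
dropper_center [([577, 158, 39], 0.66)]
slidebox_center [([500, 374, 56], 0.6)]
roll_center [([574, -125, 54], 0.68)]
pot_tray [([567, 364, 3], 
[... 229 characters left out ...]
time': 1.1, 'joint_pos': array([ 1.20140419e+00,  2.99892783e-01,  1.52096164e+00,  9.32334599e-06,
        1.32069859e+00, -6.65618592e-02]), 'qvel': array([ 0.00090731, -0.00171089,  0.00012169,  0.00172822, -0.00095167,
        0.00186848]), 'effort': array([-3.32531512e-03, -5.31647265e+01, -3.52923954e+01,  7.08021945e-02,
        2.11450970e-02, -6.04751108e-05]), 'ee_pos': array([164.00555382, 524.98557804, 205.4657845 ]), 'eef_rot': array([ 1.50838373e-01,  9.88558438e-01,  2.03278815e-05, -1.23582596e-07]), 'ft_force': array([0.66376806, 0.00134124, 0.39814107]), 'ft_torque': array([-0.02538809, -0.00907951,  0.0270368 ]), 'grasp_force': 0.0, 'gripper_width': 93.86158258537161} 18.8
```

View pics/top0.png

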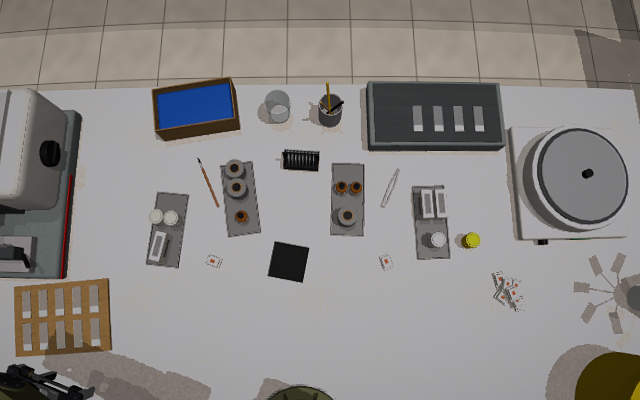

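View pics/scene0.png

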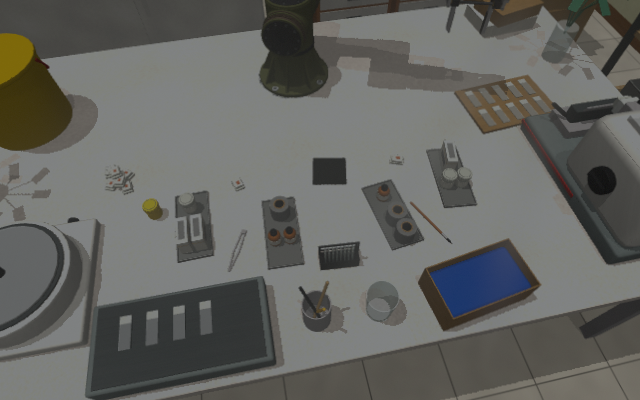

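The top view shows the pot in the carton tray (437,240), the carton in the pot tray (157,246), the dropper in the roll tray (241,217) and the roll in the dropper tray (347,215). The mat is at (288,262), the yellow look-alike at (471,240). The scene view agrees, so this is two swaps. Next I measure the poses precisely with orthophotos.

```bash
cat > h.py <<'E'
import numpy as np,cv2
from bench import env
from scipy.spatial.transform import Rotation as Ro
def ortho(p,x0,x1,y0,y1,z,s=1.):   # row 0 = x1, col 0 = y1 (left)
    X,Y=np.meshgrid(np.arange(x1,x0,-1/s),np.arange(y1,y0,-1/s),indexing='ij')
    C=np.stack([X,Y,0*X+z],-1)@np.array(p["R"]).T+np.array(p["t"])
    u=C[...,0]/C[...,2];v=C[...,1]/C[...,2];d=1+p["k1"]*(u*u+v*v)
    return cv2.remap(p["img"],(p["fx"]*u*d+p["cx"]).astype(np.float32),(p["fy"]*v*d+p["cy"]).astype(np.float32),cv2.INTER_LINEAR)
def yaw():
    return np.degrees(np.arctan2(*Ro.from_quat(env.sense()["eef_rot"]).as_matrix()[[1,0],1]))
def go(x,y,z,yw):  # tool-frame totals to reach TCP pose; yw = world angle of tool y, deg
    s=env.sense();M=Ro.from_quat(s["eef_rot"]).as_matrix()
    dy=yw-yaw()
    d=M.T@(np.array([x,y,z])-s["ee_pos"])/30
    a=np.radians(yw);M2=np.array([[-np.sin(a),np.cos(a),0],[np.cos(a),np.sin(a),0],[0,0,-1]])
    M2[:,0]=np.cross(M2[:,1],M2[:,2]) if False else M2[:,0]
    y_=np.array([np.cos(a),np.sin(a),0]);z_=np.array([0,0,-1]);M2=np.stack([np.cross(y_,z_),y_,z_],1)
    d2=M2.T@(np.array([x,y,z])-s["ee_pos"])/30
    print("yaw",yaw().round(2),"az units",round(-dy/10,2),"shift now-axes",d.round(2),"shift after-turn axes",d2.round(2))
E
python3 - <<'E'
from h import *
p=env.snapshot("top")
L=dict(x0=440,x1=740,y0=80,y1=480);Rr=dict(x0=440,x1=740,y0=-480,y1=-80)
img=np.vstack([np.hstack([ortho(p,z=z,**L),ortho(p,z=z,**Rr)]) for z in(8,54)])
for i in range(0,600,50): cv2.line(img,(0,i),(6,i),(0,0,255),1)
for i in range(0,800,50): cv2.line(img,(i,0),(i,6),(0,0,255),1)
cv2.imwrite("pics/ortho0.png",img)
g=p["img"]
for name,(a,b,y) in dict(pt=(300,0,375),rt=(300,0,168),dt=(300,0,-138),st=(300,0,-369)).items():
    o=ortho(p,440,740,y-100,y+100,8).astype(int);gr=o.mean(2);sat=o.max(2)-o.min(2)
    m=((gr>70)&(gr<135)&(sat<25)).astype(np.uint8);m=cv2.morphologyEx(m,cv2.MORPH_OPEN,np.ones((9,9)))
    n,l,st,_=cv2.connectedComponentsWithStats(m);k=1+np.argmax(st[1:,4])
    r=cv2.minAreaRect(np.argwhere(l==k)[:,::-1].astype(np.float32))
    print(name,"center x,y",740-r[0][1],y+100-r[0][0],r[1],r[2],gr[150,::20].round())
E
```

```text
pt center x,y 552.6654968261719 375.0765609741211 (97.32711029052734, 213.09432983398438) 5.992527961730957 [170. 170. 167. 165. 155. 166. 164.  91. 172. 172.]
rt center x,y 639.2872848510742 168.3129425048828 (212.31768798828125, 97.407958984375) 82.3595962524414 [171. 171. 172. 128. 105.  18.  58. 105. 174. 171.]
dt center x,y 634.6706008911133 -138.51763916015625 (96.96642303466797, 212.66319274902344) 1.50743567943573 [172. 172. 172.  73. 110.  36. 112. 112. 173. 172.]
st center x,y 519.3894348144531 -376.3518371582031 (119.73291778564453, 96.80404663085938) 88.26429748535156 [173. 172. 172.  88.  53. 153.  71. 163. 170. 171.]
```

View pics/ortho0.png

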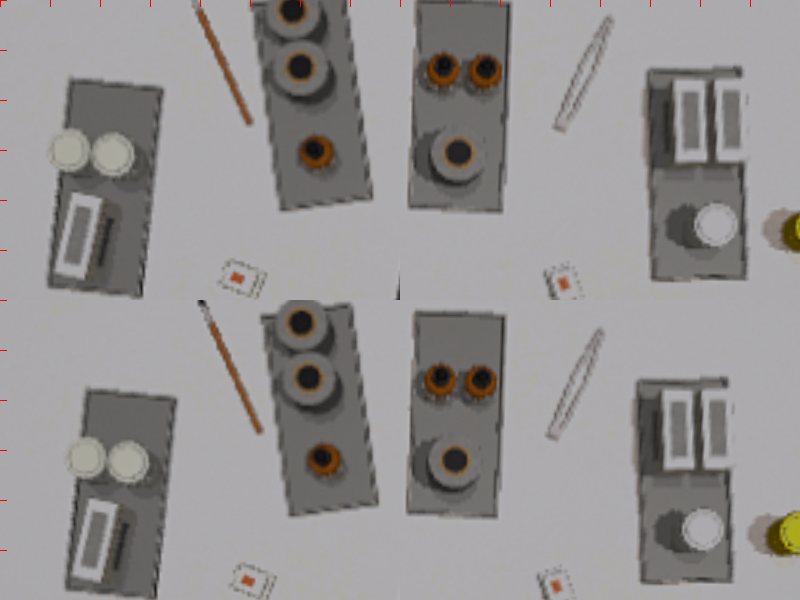

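Measured front places (x, y, axis): pot (497,381,-6°), roll (584,161,+7.6°), dropper (579,-137,-1.5°), carton (510,-377,+1.7°).
Measured items: carton (500,383,-13°), pot (511,-383), dropper (582,158), roll (580,-135).
The mat is at about (462,32). The carton goes to the mat first.

```bash
python3 -c "
from h import *
go(500,383,110,76.6)"
```

```text
yaw 72.65 az units -0.39 shift now-axes [-12.1   -1.18   3.18] shift after-turn axes [-11.99  -2.01   3.18]
```

```bash
python3 -m handwheel '[[0,0,0,0,0,-0.39],[-1,-0.17,0.2,0,0,0],[-1,-0.17,0.2,0,0,0],[-1,-0.17,0.2,0,0,0],[-1,-0.17,0.2,0,0,0],[-1,-0.17,0.2,0,0,0],[-1,-0.17,0.2,0,0,0],[-1,-0.17,0.3,0,0,0],[-1,-0.17,0.3,0,0,0],[-1,-0.17,0.3,0,0,0],[-1,-0.17,0.3,0,0,0]]' 0.75 25; python3 -m handwheel '[[-1,-0.17,0.3,0,0,0],[-1,-0.17,0.3,0,0,0],[0,0,0,0,0,0],[0,0,0,0,0,0]]'; python3 -c "
from h import *
go(500,383,16,76.6)
p=env.snapshot('top')
cv2.imwrite('pics/a1.png',cv2.resize(p['img'][130:330,80:350],None,fx=2.9,fy=2.9))"
```

```text
time: 2.52
ee_pos: [444.8, 405.1, 133.1]
eef_rot: [0.117, 0.993, -0.0, 0.0]
ft_force: [0.7, -0.2, 0.4]
gripper_width: 70.6
grasp_force: 0.0
time: 3.02
ee_pos: [499.4, 382.1, 115.6]
eef_rot: [0.117, 0.993, 0.0, -0.0]
ft_force: [-0.5, 0.6, -0.4]
gripper_width: 70.4
grasp_force: 0.0
yaw 76.56 az units -0.0 shift now-axes [-0.01  0.04  3.32] shift after-turn axes [-0.01  0.04  3.32]
```

View pics/a1.png

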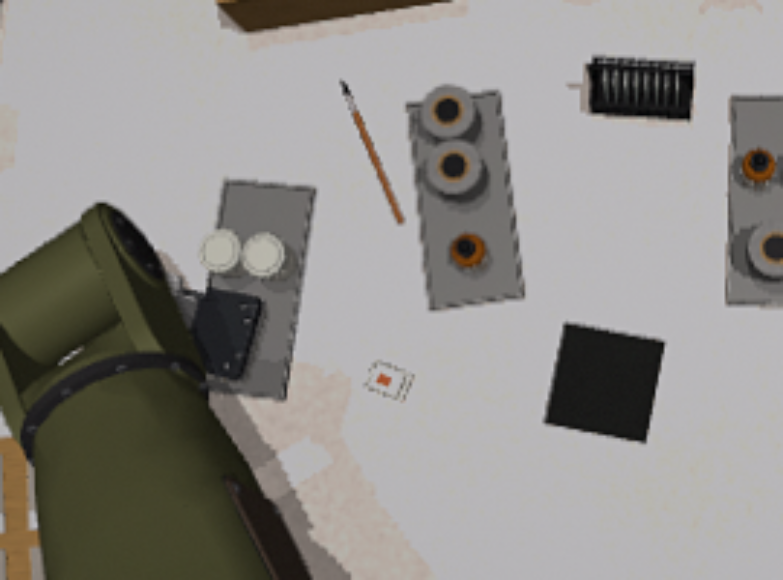

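The arm hides the carton, and the mat shows at (605,383), turned by about 10°. Descend, grip and lift.

```bash
python3 -m handwheel '[[0,0,1,0,0,0],[0,0,1,0,0,0],[0,0,0.8,0,0,0],[0,0,0.52,0,0,0],[0,0,0,0,0,0]]'; python3 -m handwheel '[[0,0,0,0,0,0],[0,0,0,0,0,0],[0,0,0,0,0,0],[0,0,0,0,0,0],[0,0,0,0,0,0],[0,0,0,0,0,0]]' 0 25;  python3 -m handwheel '[[0,0,-0.3,0,0,0],[0,0,-0.7,0,0,0],[0,0,-1,0,0,0],[0,0,-1,0,0,0],[0,0,0,0,0,0]]'; python3 -c "
from h import *
go(462,32,106,80)"
```

```text
time: 3.7
ee_pos: [499.3, 381.9, 15.4]
eef_rot: [0.117, 0.993, -0.0, -0.0]
ft_force: [-0.2, 0.2, 0.2]
gripper_width: 70.7
grasp_force: 0.0
time: 4.45
ee_pos: [500.2, 382.1, 16.3]
eef_rot: [0.117, 0.993, 0.0, 0.0]
ft_force: [0.7, 2.7, 3.5]
gripper_width: 30.1
grasp_force: 25.0
time: 5.08
ee_pos: [500.8, 382.3, 109.0]
eef_rot: [0.117, 0.993, 0.001, 0.002]
ft_force: [-0.0, 0.8, -3.6]
gripper_width: 30.0
grasp_force: 25.0
yaw 76.55 az units -0.35 shift now-axes [ -1.46 -11.66   0.06] shift after-turn axes [ -0.75 -11.72   0.1 ]
```

```bash
python3 -m handwheel '[[0,-0.4,0,0,0,-0.35],[-0.07,-0.9,0,0,0,0],[-0.07,-1,0,0,0,0],[-0.07,-1,0,0,0,0],[-0.07,-1,0,0,0,0],[-0.07,-1,0,0,0,0],[-0.07,-1,0,0,0,0],[-0.07,-1,0,0,0,0],[-0.07,-1,0,0,0,0],[-0.07,-1,0,0,0,0],[-0.07,-1,0,0,0,0],[-0.05,-1,0,0,0,0]]'; python3 -m handwheel '[[0,-0.4,0,0,0,0],[0,0,0.8,0,0,0],[0,0,1,0,0,0],[0,0,0.7,0,0,0],[0,0,0.3,0,0,0],[0,0,0.1,0,0,0],[0,0,0,0,0,0]]'; python3 -c "
from h import *
go(462,32,17,80)"
```

```text
time: 6.58
ee_pos: [462.0, 43.1, 105.0]
eef_rot: [0.087, 0.996, -0.0, -0.001]
ft_force: [0.1, -0.6, -2.9]
gripper_width: 30.0
grasp_force: 25.0
time: 7.45
ee_pos: [461.0, 32.4, 19.3]
eef_rot: [0.087, 0.996, 0.0, 0.0]
ft_force: [-0.4, -0.8, -3.4]
gripper_width: 29.7
grasp_force: 25.0
yaw 80.06 az units 0.01 shift now-axes [-0.04 -0.01  0.08] shift after-turn axes [-0.04 -0.01  0.08]
```

```bash
python3 -m handwheel '[[0,0,0.08,0,0,0],[0,0,0,0,0,0]]'; python3 -m handwheel '[[0,0,0,0,0,0],[0,0,0,0,0,0],[0,0,0,0,0,0],[0,0,-0.4,0,0,0],[0,0,-1,0,0,0],[0,0,-1,0,0,0],[0,0,-0.7,0,0,0]]' 0.75; python3 -c "
from h import *
go(511,-383,110,91.7)"
```

```text
time: 7.7
ee_pos: [460.8, 32.3, 16.6]
eef_rot: [0.087, 0.996, 0.0, 0.0]
ft_force: [-0.6, 0.5, -3.5]
gripper_width: 29.8
grasp_force: 25.0
time: 8.57
ee_pos: [461.1, 32.2, 111.6]
eef_rot: [0.087, 0.996, 0.0, 0.001]
ft_force: [0.2, 0.7, 0.3]
gripper_width: 70.8
grasp_force: 0.0
yaw 80.05 az units -1.16 shift now-axes [ -4.03 -13.35   0.06] shift after-turn axes [ -1.25 -13.88   0.05]
```

```bash
python3 -m handwheel '[[0,0,0,0,0,-0.6],[0,-0.4,0,0,0,-0.56],[-0.08,-1,0,0,0,0],[-0.08,-1,0,0,0,0],[-0.08,-1,0,0,0,0],[-0.08,-1,0,0,0,0],[-0.08,-1,0,0,0,0],[-0.08,-1,0,0,0,0],[-0.08,-1,0,0,0,0],[-0.08,-1,0,0,0,0],[-0.08,-1,0,0,0,0],[-0.08,-1,0,0,0,0]]'; python3 -m handwheel '[[-0.12,-1,0,0,0,0],[-0.12,-1,0,0,0,0],[-0.12,-1,0,0,0,0],[0,-0.5,0,0,0,0],[0,0,0,0,0,0]]'; python3 -c "
from h import *
go(511,-383,16,91.7)
p=env.snapshot('scene')
for q in('pot_center','slidebox_center','mat'): print(q,[(np.round(d['xyz']),round(d['conf'],2)) for d in env.look_for(p,q)])
cv2.imwrite('pics/a2.png',cv2.resize(p['img'][120:280,140:480],None,fx=2.3,fy=2.3))"
```

```text
time: 10.07
ee_pos: [492.6, -279.9, 110.4]
eef_rot: [-0.014, 1.0, -0.0, 0.0]
ft_force: [0.4, -0.2, 0.9]
gripper_width: 70.5
grasp_force: 0.0
time: 10.7
ee_pos: [506.1, -383.8, 109.6]
eef_rot: [-0.014, 1.0, 0.0, -0.0]
ft_force: [-0.4, 0.0, -0.7]
gripper_width: 70.4
grasp_force: 0.0
yaw 91.6 az units -0.01 shift now-axes [-0.17  0.02  3.12] shift after-turn axes [-0.17  0.02  3.12]
pot_center [(array([ 513., -475.,   47.]), 0.82), (array([ 523., -379.,   50.]), 0.79)]
slidebox_center [(array([482.,  29.,  57.]), 0.79), (array([ 594., -138.,   55.]), 0.66)]
mat [(array([ 593., -136.,   54.]), 0.74)]
```

View pics/a2.png

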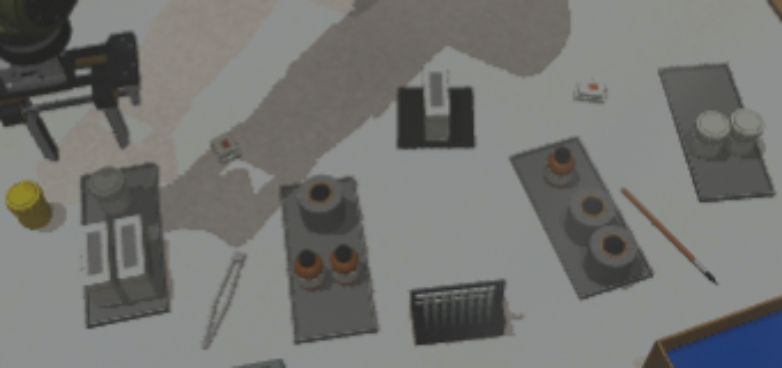

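The carton stands on the mat at (437,105) in the crop, upright. The gripper is above the pot at (107,185), clear of the yellow one at (28,205). Grip the pot.

```bash
python3 -m handwheel '[[-0.17,0.02,0.5,0,0,0],[0,0,1,0,0,0],[0,0,1,0,0,0],[0,0,0.62,0,0,0],[0,0,0,0,0,0]]'; python3 -m handwheel '[[0,0,0,0,0,0],[0,0,0,0,0,0],[0,0,0,0,0,0],[0,0,0,0,0,0],[0,0,0,0,0,0]]' 0 15;  python3 -m handwheel '[[0,0,-0.3,0,0,0],[0,0,-0.7,0,0,0],[0,0,-1,0,0,0],[0,0,-1,0,0,0],[0,0,-0.5,0,0,0],[0,0,0,0,0,0]]'; python3 -c "
from h import *
go(497,381,120,84)"
```

```text
time: 11.52
ee_pos: [511.0, -382.1, 14.3]
eef_rot: [-0.015, 1.0, 0.001, -0.001]
ft_force: [-0.2, 0.1, -0.5]
gripper_width: 70.6
grasp_force: 0.0
time: 12.15
ee_pos: [511.7, -383.0, 16.5]
eef_rot: [-0.014, 1.0, -0.0, 0.0]
ft_force: [-0.7, 0.7, 5.4]
gripper_width: 41.5
grasp_force: 15.0
time: 12.9
ee_pos: [511.7, -383.0, 122.0]
eef_rot: [-0.014, 1.0, -0.001, 0.001]
ft_force: [-0.2, 0.1, -2.2]
gripper_width: 40.9
grasp_force: 15.0
yaw 91.65 az units 0.77 shift now-axes [-0.24 25.47  0.04] shift after-turn axes [ 3.15 25.28  0.07]
```

```bash
python3 -m handwheel '[[0,0.3,0,0,0,0.77],[0.12,0.9,0,0,0,0],[0.12,1,0,0,0,0],[0.12,1,0,0,0,0],[0.12,1,0,0,0,0],[0.12,1,0,0,0,0],[0.12,1,0,0,0,0],[0.12,1,0,0,0,0],[0.12,1,0,0,0,0],[0.12,1,0,0,0,0],[0.12,1,0,0,0,0],[0.12,1,0,0,0,0]]'; python3 -m handwheel '[[0.12,1,0,0,0,0],[0.12,1,0,0,0,0],[0.12,1,0,0,0,0],[0.12,1,0,0,0,0],[0.12,1,0,0,0,0],[0.12,1,0,0,0,0],[0.12,1,0,0,0,0],[0.12,1,0,0,0,0],[0.12,1,0,0,0,0],[0.12,1,0,0,0,0],[0.12,1,0,0,0,0],[0.12,1,0,0,0,0]]'; python3 -m handwheel '[[0.12,1,0,0,0,0],[0.12,0.8,0,0,0,0],[0.12,0.3,0,0,0,0],[0,0,0,0,0,0]]'; python3 -c "
from h import *
go(497,381,17.5,84)"
```

```text
time: 14.4
ee_pos: [505.6, -43.4, 119.7]
eef_rot: [0.053, 0.999, 0.0, -0.001]
ft_force: [0.4, -0.8, 0.4]
gripper_width: 41.3
grasp_force: 15.0
time: 15.9
ee_pos: [500.6, 318.8, 119.5]
eef_rot: [0.053, 0.999, -0.001, -0.001]
ft_force: [-0.2, -0.6, -0.3]
gripper_width: 41.5
grasp_force: 15.0
time: 16.4
ee_pos: [496.7, 381.7, 120.0]
eef_rot: [0.052, 0.999, -0.0, -0.001]
ft_force: [1.6, -0.0, -0.9]
gripper_width: 41.4
grasp_force: 15.0
yaw 83.98 az units -0.0 shift now-axes [-0.02 -0.02  3.42] shift after-turn axes [-0.01 -0.02  3.42]
```

```bash
python3 -m handwheel '[[0,0,0.6,0,0,0],[0,0,1,0,0,0],[0,0,1,0,0,0],[0,0,0.5,0,0,0],[0,0,0.32,0,0,0],[0,0,0,0,0,0]]'; python3 -m handwheel '[[0,0,0.05,0,0,0],[0,0,0,0,0,0]]'; python3 -m handwheel '[[0,0,0,0,0,0],[0,0,0,0,0,0],[0,0,0,0,0,0],[0,0,-0.4,0,0,0],[0,0,-1,0,0,0],[0,0,-1,0,0,0],[0,0,-0.7,0,0,0]]' 0.75; python3 -c "
from h import *
go(461,32.4,110,80)"
```

```text
time: 17.15
ee_pos: [497.2, 381.7, 18.1]
eef_rot: [0.053, 0.999, -0.0, -0.0]
ft_force: [0.7, -0.7, -0.4]
gripper_width: 41.4
grasp_force: 15.0
time: 17.4
ee_pos: [497.3, 382.1, 17.4]
eef_rot: [0.053, 0.999, 0.0, 0.0]
ft_force: [0.2, 0.5, -0.3]
gripper_width: 41.7
grasp_force: 15.0
time: 18.27
ee_pos: [497.5, 382.1, 112.2]
eef_rot: [0.053, 0.999, 0.001, 0.001]
ft_force: [0.0, 0.1, -0.5]
gripper_width: 70.5
grasp_force: 0.0
yaw 83.95 az units 0.4 shift now-axes [ -0.02 -11.72   0.06] shift after-turn axes [ -0.83 -11.69   0.07]
```

```bash
python3 -m handwheel '[[0,-0.4,0,0,0,0.4],[-0.07,-0.9,0,0,0,0],[-0.07,-1,0,0,0,0],[-0.07,-1,0,0,0,0],[-0.07,-1,0,0,0,0],[-0.07,-1,0,0,0,0],[-0.07,-1,0,0,0,0],[-0.07,-1,0,0,0,0],[-0.07,-1,0,0,0,0],[-0.07,-1,0,0,0,0],[-0.07,-1,0,0,0,0],[-0.07,-1,0,0,0,0]]'; python3 -m handwheel '[[-0.05,-0.39,0,0,0,0],[0,0,0,0,0,0],[0,0,0,0,0,0]]';  python3 -c "
from h import *
go(461,32.4,17,80)"
```

```text
time: 19.77
ee_pos: [461.6, 43.0, 110.7]
eef_rot: [0.088, 0.996, 0.0, 0.001]
ft_force: [0.5, -0.1, 1.1]
gripper_width: 70.4
grasp_force: 0.0
time: 20.15
ee_pos: [461.1, 32.9, 109.9]
eef_rot: [0.087, 0.996, 0.0, 0.0]
ft_force: [0.5, -0.0, -0.1]
gripper_width: 70.4
grasp_force: 0.0
yaw 79.98 az units -0.0 shift now-axes [ 0.   -0.02  3.1 ] shift after-turn axes [ 0.   -0.02  3.1 ]
```

```bash
python3 -m handwheel '[[0,0,0.6,0,0,0],[0,0,1,0,0,0],[0,0,1,0,0,0],[0,0,0.5,0,0,0],[0,0,0,0,0,0]]'; python3 -m handwheel '[[0,0,0,0,0,0],[0,0,0,0,0,0],[0,0,0,0,0,0],[0,0,0,0,0,0],[0,0,0,0,0,0],[0,0,0,0,0,0]]' 0 25;  python3 -m handwheel '[[0,0,-0.3,0,0,0],[0,0,-0.7,0,0,0],[0,0,-1,0,0,0],[0,0,-1,0,0,0],[0,0,-0.3,0,0,0],[0,0,0,0,0,0]]'; python3 -c "
from h import *
go(510,-377,115,91.7)"
```

```text
time: 20.78
ee_pos: [460.7, 32.6, 16.3]
eef_rot: [0.087, 0.996, -0.0, -0.001]
ft_force: [-0.3, 0.3, 1.2]
gripper_width: 70.4
grasp_force: 0.0
time: 21.52
ee_pos: [461.1, 32.2, 16.9]
eef_rot: [0.088, 0.996, 0.0, 0.0]
ft_force: [-0.9, 0.8, 3.9]
gripper_width: 29.7
grasp_force: 25.0
time: 22.28
ee_pos: [460.8, 32.2, 115.6]
eef_rot: [0.088, 0.996, 0.0, 0.0]
ft_force: [-0.6, -0.1, -2.4]
gripper_width: 30.1
grasp_force: 25.0
yaw 79.95 az units -1.17 shift now-axes [ -3.99 -13.14   0.02] shift after-turn axes [ -1.23 -13.68   0.02]
```

```bash
python3 -m handwheel '[[0,0,0,0,0,-0.6],[0,-0.4,0,0,0,-0.57],[-0.09,-0.9,0,0,0,0],[-0.1,-1,0,0,0,0],[-0.1,-1,0,0,0,0],[-0.1,-1,0,0,0,0],[-0.1,-1,0,0,0,0],[-0.1,-1,0,0,0,0],[-0.1,-1,0,0,0,0],[-0.1,-1,0,0,0,0],[-0.1,-1,0,0,0,0],[-0.1,-1,0,0,0,0]]'; python3 -m handwheel '[[-0.1,-1,0,0,0,0],[-0.1,-1,0,0,0,0],[-0.1,-1,0,0,0,0],[0,-0.4,0,0,0,0],[0,0,0,0,0,0]]'; python3 -c "
from h import *
go(510,-377,17.5,91.7)"
```

```text
time: 23.78
ee_pos: [497.9, -276.5, 113.9]
eef_rot: [-0.014, 1.0, 0.001, -0.001]
ft_force: [0.4, -0.0, -2.7]
gripper_width: 29.7
grasp_force: 25.0
time: 24.4
ee_pos: [509.9, -377.3, 114.5]
eef_rot: [-0.014, 1.0, 0.001, -0.001]
ft_force: [0.4, -0.5, -3.5]
gripper_width: 29.8
grasp_force: 25.0
yaw 91.61 az units -0.01 shift now-axes [-0.01  0.01  3.23] shift after-turn axes [-0.    0.01  3.23]
```

```bash
python3 -m handwheel '[[0,0,0.6,0,0,0],[0,0,1,0,0,0],[0,0,0.9,0,0,0],[0,0,0.5,0,0,0],[0,0,0.2,0,0,0],[0,0,0,0,0,0]]'; python3 -m handwheel '[[0,0,0.06,0,0,0],[0,0,0,0,0,0]]'; python3 -m handwheel '[[0,0,0,0,0,0],[0,0,0,0,0,0],[0,0,0,0,0,0],[0,0,-0.4,0,0,0],[0,0,-1,0,0,0],[0,0,-1,0,0,0],[0,0,-0.7,0,0,0]]' 0.85; python3 -c "
from h import *
go(580,-135,110,88.5)"
```

```text
time: 25.15
ee_pos: [510.5, -377.5, 20.0]
eef_rot: [-0.014, 1.0, -0.0, 0.0]
ft_force: [-0.1, -0.3, -1.9]
gripper_width: 30.1
grasp_force: 25.0
time: 25.4
ee_pos: [510.4, -377.7, 18.5]
eef_rot: [-0.014, 1.0, -0.0, 0.0]
ft_force: [0.8, -0.1, -3.1]
gripper_width: 30.2
grasp_force: 25.0
time: 26.28
ee_pos: [510.6, -377.8, 113.5]
eef_rot: [-0.014, 1.0, -0.001, 0.001]
ft_force: [-0.2, -0.2, -0.5]
gripper_width: 79.6
grasp_force: 0.0
yaw 91.65 az units 0.32 shift now-axes [-2.55  8.02  0.11] shift after-turn axes [-2.1   8.15  0.12]
```

```bash
python3 -m handwheel '[[0,0.3,0,0,0,0.32],[-0.25,0.85,0,0,0,0],[-0.25,1,0,0,0,0],[-0.25,1,0,0,0,0],[-0.25,1,0,0,0,0],[-0.25,1,0,0,0,0],[-0.25,1,0,0,0,0],[-0.25,1,0,0,0,0],[-0.25,0.8,0,0,0,0],[-0.1,0.2,0.12,0,0,0],[0,0,0,0,0,0],[0,0,0,0,0,0]]'; python3 -c "
from h import *
go(580,-135,16,88.5)
p=env.snapshot('top')
cv2.imwrite('pics/a3.png',cv2.resize(p['img'][130:280,130:480],None,fx=2.28,fy=2.28))
img=np.hstack([ortho(p,440,740,80,480,54),ortho(p,440,740,-480,-80,54)])
cv2.imwrite('pics/o3.png',img)"
```

```text
time: 27.78
ee_pos: [579.1, -135.7, 107.4]
eef_rot: [0.014, 1.0, -0.0, -0.0]
ft_force: [-0.7, 0.1, -0.4]
gripper_width: 80.2
grasp_force: 0.0
yaw 88.4 az units -0.01 shift now-axes [-0.03  0.02  3.05] shift after-turn axes [-0.03  0.02  3.05]
```

View pics/o3.png

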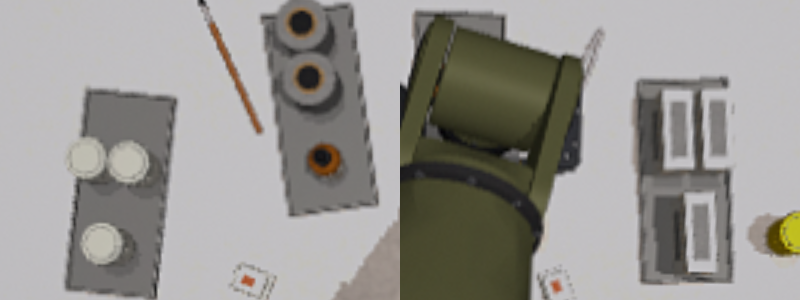

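The pot sits at (101,243), giving (497,379), and the carton at (701,232), giving (508,-380). Both are well within tolerance. Next the roll goes to the mat.

```bash
python3 -m handwheel '[[0,0,0.6,0,0,0],[0,0,1,0,0,0],[0,0,1,0,0,0],[0,0,0.45,0,0,0],[0,0,0,0,0,0]]'; python3 -m handwheel '[[0,0,0,0,0,0],[0,0,0,0,0,0],[0,0,0,0,0,0],[0,0,0,0,0,0],[0,0,0,0,0,0]]' 0 20;  python3 -m handwheel '[[0,0,-0.3,0,0,0],[0,0,-0.7,0,0,0],[0,0,-1,0,0,0],[0,0,-1,0,0,0],[0,0,0,0,0,0]]'; python3 -c "
from h import *
go(462,32,106,88.5)"
```

```text
time: 28.45
ee_pos: [578.9, -134.9, 14.9]
eef_rot: [0.014, 1.0, 0.0, -0.001]
ft_force: [0.5, 0.7, -0.2]
gripper_width: 79.7
grasp_force: 0.0
time: 29.08
ee_pos: [579.7, -134.8, 16.5]
eef_rot: [0.014, 1.0, -0.0, 0.0]
ft_force: [-1.4, 1.7, 5.5]
gripper_width: 53.7
grasp_force: 20.0
time: 29.7
ee_pos: [580.3, -135.2, 108.1]
eef_rot: [0.014, 1.0, -0.001, 0.002]
ft_force: [-0.2, 0.1, -1.4]
gripper_width: 53.8
grasp_force: 20.0
yaw 88.45 az units -0.0 shift now-axes [4.09 5.46 0.05] shift after-turn axes [4.09 5.47 0.07]
```

```bash
python3 -m handwheel '[[0.3,0.4,0,0,0,0],[0.7,0.9,0,0,0,0],[0.75,1,0,0,0,0],[0.75,1,0,0,0,0],[0.75,1,0,0,0,0],[0.6,0.8,0,0,0,0],[0.24,0.36,0,0,0,0],[0,0,0.4,0,0,0],[0,0,1,0,0,0],[0,0,1,0,0,0],[0,0,0.4,0,0,0],[0,0,0.1,0,0,0]]'; python3 -m handwheel '[[0,0,0,0,0,0],[0,0,0.08,0,0,0],[0,0,0,0,0,0]]'; python3 -m handwheel '[[0,0,0,0,0,0],[0,0,0,0,0,0],[0,0,0,0,0,0],[0,0,-0.4,0,0,0],[0,0,-1,0,0,0],[0,0,-1,0,0,0],[0,0,-0.7,0,0,0]]' 0.8; python3 -c "
from h import *
go(582,158,110,97.6)"
```

```text
time: 31.2
ee_pos: [461.1, 31.8, 18.2]
eef_rot: [0.014, 1.0, -0.0, -0.001]
ft_force: [-0.6, -0.4, -1.3]
gripper_width: 54.0
grasp_force: 20.0
time: 31.58
ee_pos: [461.4, 32.2, 16.8]
eef_rot: [0.014, 1.0, 0.0, 0.0]
ft_force: [0.6, 0.3, -0.7]
gripper_width: 53.6
grasp_force: 20.0
time: 32.45
ee_pos: [461.5, 32.2, 111.6]
eef_rot: [0.014, 1.0, 0.0, 0.001]
ft_force: [-0.5, 0.9, 0.2]
gripper_width: 75.1
grasp_force: 0.0
yaw 88.45 az units -0.91 shift now-axes [-3.9   4.3   0.06] shift after-turn axes [-4.54  3.62  0.05]
```

```bash
python3 -m handwheel '[[0,0,0,0,0,-0.91],[-0.6,0.5,0,0,0,0],[-1,0.8,0,0,0,0],[-1,0.8,0,0,0,0],[-1,0.8,0,0,0,0],[-0.7,0.52,0,0,0,0],[-0.24,0.2,0,0,0,0],[0,0,0,0,0,0],[0,0,0,0,0,0]]' 0.6; python3 -c "
from h import *
go(582,158,9,97.6)
p=env.snapshot('top')
for q in('roll_center','dropper_center'): print(q,[(np.round(d['xyz']),round(d['conf'],2)) for d in env.look_for(p,q)])
p=env.snapshot('scene')
for q in('roll_center','dropper_center'): print(q,[(np.round(d['xyz']),round(d['conf'],2)) for d in env.look_for(p,q)])"
```

```text
time: 33.58
ee_pos: [581.5, 157.1, 109.7]
eef_rot: [-0.066, 0.998, -0.0, -0.0]
ft_force: [0.2, -0.2, -0.7]
gripper_width: 56.2
grasp_force: 0.0
yaw 97.52 az units -0.01 shift now-axes [-0.02  0.03  3.36] shift after-turn axes [-0.02  0.03  3.36]
roll_center [(array([463.,  36.,  51.]), 0.85), (array([451.,  31.,   1.]), 0.64)]
dropper_center []
roll_center [(array([477.,  26.,  56.]), 0.91)]
dropper_center [(array([596., 156.,  37.]), 0.69)]
```

```bash
python3 -m handwheel '[[0,0.03,0.6,0,0,0],[0,0,1,0,0,0],[0,0,1,0,0,0],[0,0,0.5,0,0,0],[0,0,0.2,0,0,0],[0,0,0,0,0,0]]'; python3 -m handwheel '[[0,0,0,0,0,0],[0,0,0,0,0,0],[0,0,0,0,0,0],[0,0,0,0,0,0],[0,0,0,0,0,0]]' 0 15;  python3 -m handwheel '[[0,0,-0.3,0,0,0],[0,0,-0.7,0,0,0],[0,0,-1,0,0,0],[0,0,-1,0,0,0],[0,0,-0.5,0,0,0],[0,0,0,0,0,0]]'; python3 -c "
from h import *
go(579,-137,110,88.5)"
```

```text
time: 34.62
ee_pos: [582.0, 158.7, 10.7]
eef_rot: [-0.066, 0.998, 0.0, 0.0]
ft_force: [-0.4, -0.1, 0.9]
gripper_width: 56.4
grasp_force: 0.0
time: 35.25
ee_pos: [582.0, 158.8, 11.0]
eef_rot: [-0.066, 0.998, 0.0, 0.0]
ft_force: [-0.6, 0.6, 6.0]
gripper_width: 33.8
grasp_force: 15.0
time: 36.0
ee_pos: [582.0, 158.7, 116.0]
eef_rot: [-0.066, 0.998, 0.0, 0.001]
ft_force: [-0.2, -0.8, -0.6]
gripper_width: 34.0
grasp_force: 15.0
yaw 97.55 az units 0.9 shift now-axes [ 1.4  -9.76  0.2 ] shift after-turn axes [-0.16 -9.86  0.2 ]
```

```bash
python3 -m handwheel '[[0,-0.3,0,0,0,0.9],[-0.02,-0.8,0,0,0,0],[-0.02,-1,0,0,0,0],[-0.02,-1,0,0,0,0],[-0.02,-1,0,0,0,0],[-0.02,-1,0,0,0,0],[-0.02,-1,0,0,0,0],[-0.02,-1,0,0,0,0],[-0.02,-1,0,0,0,0],[-0.02,-1,0,0,0,0],[-0.02,-0.76,0.1,0,0,0],[0,0,0.1,0,0,0]]'; python3 -m handwheel '[[0,0,0,0,0,0],[0,0,0,0,0,0]]'; python3 -c "
from h import *
go(579,-137,12,88.5)
p=env.snapshot('scene')
for q in('roll_center','dropper_center'): print(q,[(np.round(d['xyz']),round(d['conf'],2)) for d in env.look_for(p,q)])
cv2.imwrite('pics/a4.png',cv2.resize(p['img'][120:280,140:480],None,fx=2.3,fy=2.3))"
```

```text
time: 37.5
ee_pos: [581.3, -138.2, 108.2]
eef_rot: [0.014, 1.0, 0.0, -0.001]
ft_force: [-0.6, 0.7, -0.8]
gripper_width: 33.9
grasp_force: 15.0
time: 37.75
ee_pos: [581.8, -136.2, 109.3]
eef_rot: [0.012, 1.0, 0.0, -0.0]
ft_force: [-0.0, -0.7, 0.1]
gripper_width: 33.8
grasp_force: 15.0
yaw 88.61 az units 0.01 shift now-axes [ 0.09 -0.03  3.24] shift after-turn axes [ 0.09 -0.03  3.24]
roll_center [(array([474.,  28.,  56.]), 0.63)]
dropper_center [(array([ 596., -138.,  137.]), 0.48)]
```

View pics/a4.png

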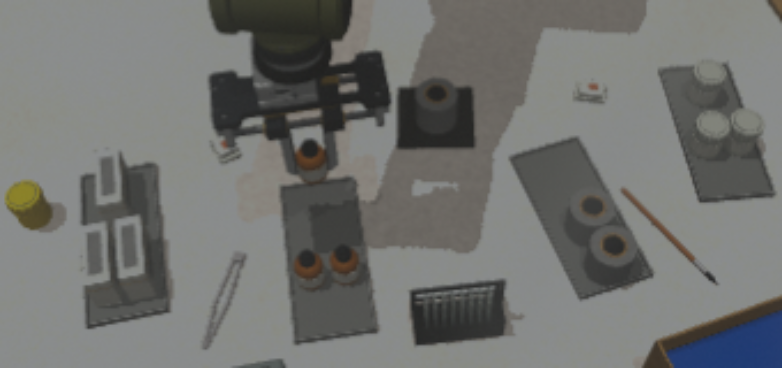

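The dropper hangs upright in the gripper at (312,160), the roll stands on the mat at (436,105), and the carton and pot are seated in their trays. Lower and release the dropper.

```bash
python3 -m handwheel '[[0.09,0,0.6,0,0,0],[0,0,1,0,0,0],[0,0,1,0,0,0],[0,0,0.4,0,0,0],[0,0,0.2,0,0,0],[0,0,0,0,0,0]]'; python3 -m handwheel '[[0,0,0.06,0,0,0],[0,0,0,0,0,0]]'; python3 -m handwheel '[[0,0,0,0,0,0],[0,0,0,0,0,0],[0,0,0,0,0,0],[0,0,-0.4,0,0,0],[0,0,-1,0,0,0],[0,0,-1,0,0,0],[0,0,-0.9,0,0,0]]' 0.6; python3 -c "
from h import *
go(461.4,32.2,110,97.6)"
```

```text
time: 38.65
ee_pos: [579.3, -137.1, 14.0]
eef_rot: [0.013, 1.0, -0.0, 0.0]
ft_force: [0.2, -0.5, -0.9]
gripper_width: 33.5
grasp_force: 15.0
time: 38.9
ee_pos: [579.2, -137.1, 12.1]
eef_rot: [0.013, 1.0, -0.0, 0.0]
ft_force: [-0.6, -0.5, -1.0]
gripper_width: 33.7
grasp_force: 15.0
time: 39.78
ee_pos: [579.2, -137.1, 112.7]
eef_rot: [0.013, 1.0, -0.0, 0.001]
ft_force: [0.3, -0.2, 0.8]
gripper_width: 56.6
grasp_force: 0.0
yaw 88.55 az units -0.9 shift now-axes [4.07 5.54 0.08] shift after-turn axes [3.14 6.11 0.09]
```

```bash
python3 -m handwheel '[[0,0,0,0,0,-0.9],[0.4,0.7,0,0,0,0],[0.5,1,0,0,0,0],[0.5,1,0,0,0,0],[0.5,1,0,0,0,0],[0.5,1,0,0,0,0],[0.5,1,0,0,0,0],[0.24,0.41,0,0,0,0],[0,0,0,0,0,0],[0,0,0,0,0,0]]' 0.85; python3 -m handwheel '[[0,0,0.6,0,0,0],[0,0,1,0,0,0],[0,0,1,0,0,0],[0,0,0.5,0,0,0],[0,0,0,0,0,0]]'; python3 -m handwheel '[[0,0,0,0,0,0],[0,0,0,0,0,0],[0,0,0,0,0,0],[0,0,0,0,0,0],[0,0,0,0,0,0]]' 0 20;  python3 -m handwheel '[[0,0,-0.3,0,0,0],[0,0,-0.7,0,0,0],[0,0,-1,0,0,0],[0,0,-1,0,0,0],[0,0,0,0,0,0]]'; python3 -c "
from h import *
go(584,161,106,97.6)"
```

```text
time: 41.02
ee_pos: [462.1, 31.7, 110.9]
eef_rot: [-0.066, 0.998, -0.0, 0.0]
ft_force: [-0.2, 1.0, 0.2]
gripper_width: 80.0
grasp_force: 0.0
time: 41.65
ee_pos: [461.4, 31.9, 17.2]
eef_rot: [-0.066, 0.998, 0.0, -0.001]
ft_force: [0.6, -0.1, 0.2]
gripper_width: 79.8
grasp_force: 0.0
time: 42.28
ee_pos: [461.9, 32.3, 18.2]
eef_rot: [-0.066, 0.998, -0.0, 0.0]
ft_force: [-1.9, 0.4, 6.5]
gripper_width: 54.0
grasp_force: 20.0
time: 42.9
ee_pos: [462.5, 32.3, 109.6]
eef_rot: [-0.066, 0.998, -0.0, 0.002]
ft_force: [0.3, 0.3, -1.0]
gripper_width: 53.9
grasp_force: 20.0
yaw 97.56 az units -0.0 shift now-axes [-4.58  3.72  0.14] shift after-turn axes [-4.58  3.72  0.12]
```

```bash
python3 -m handwheel '[[-0.4,0.3,0,0,0,0],[-0.9,0.7,0,0,0,0],[-1,0.8,0,0,0,0],[-1,0.8,0,0,0,0],[-0.8,0.7,0,0,0,0],[-0.48,0.42,0,0,0,0],[0,0,0,0,0,0]]'; python3 -c "
from h import *
go(584,161,18.5,97.6)"
```

```text
time: 43.78
ee_pos: [582.9, 162.1, 105.6]
eef_rot: [-0.067, 0.998, -0.0, -0.001]
ft_force: [0.0, 0.1, -0.5]
gripper_width: 54.0
grasp_force: 20.0
yaw 97.63 az units 0.0 shift now-axes [-0.04 -0.04  2.9 ] shift after-turn axes [-0.03 -0.04  2.9 ]
```

```bash
python3 -m handwheel '[[-0.04,-0.04,0.5,0,0,0],[0,0,1,0,0,0],[0,0,0.9,0,0,0],[0,0,0.3,0,0,0],[0,0,0.2,0,0,0],[0,0,0,0,0,0]]'; python3 -m handwheel '[[0,0,0.04,0,0,0],[0,0,0,0,0,0]]'; python3 -m handwheel '[[0,0,0,0,0,0],[0,0,0,0,0,0],[0,0,0,0,0,0],[0,0,-0.4,0,0,0],[0,0,-1,0,0,0],[0,0,-1,0,0,0],[0,0,-1,0,0,0],[0,0,-0.5,0,0,0]]' 0.85; python3 -m handwheel '[[1,0,-0.5,0,0,0],[1,0,-0.5,0,0,0],[1,0,0,0,0,0],[1,0,0,0,0,0],[1,0,0,0,0,0],[1,0,0,0,0,0],[1,0,0,0,0,0],[0.5,0,0,0,0,0],[0,0,0,0,0,0]]'; python3 -c "
from h import *
p=env.snapshot('top')
cv2.imwrite('pics/o5.png',np.vstack([np.hstack([ortho(p,440,740,80,480,54),ortho(p,440,740,-480,-80,54)]),cv2.resize(env.snapshot('scene')['img'][120:260,120:493],(800,300))]))"
```

```text
time: 44.52
ee_pos: [584.6, 159.9, 20.9]
eef_rot: [-0.066, 0.998, 0.0, 0.0]
ft_force: [0.5, -0.4, -0.5]
gripper_width: 53.5
grasp_force: 20.0
time: 44.78
ee_pos: [584.6, 160.0, 19.9]
eef_rot: [-0.066, 0.998, 0.0, 0.0]
ft_force: [-0.7, 0.4, -1.2]
gripper_width: 53.9
grasp_force: 20.0
time: 45.78
ee_pos: [584.9, 160.1, 138.8]
eef_rot: [-0.066, 0.998, 0.0, 0.001]
ft_force: [-0.2, 0.1, -1.2]
gripper_width: 79.7
grasp_force: 0.0
time: 46.9
ee_pos: [361.4, 130.4, 166.8]
eef_rot: [-0.066, 0.998, 0.0, 0.0]
ft_force: [0.6, -0.1, 0.5]
gripper_width: 79.8
grasp_force: 0.0
```

View pics/o5.png

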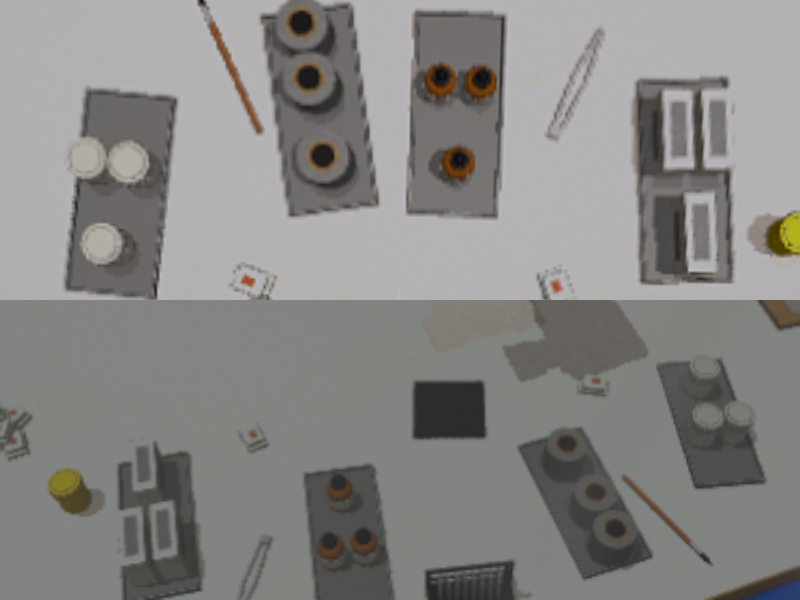

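All four stand upright in their own trays: roll (322,155), dropper (458,160), carton (701,232) and pot (101,243) in the ortho half. The mat at (450,410) is clear.

```bash
python3 -c "
from bench import env
print(env.close_job())"
```

```text
the job is handed in; nothing more can be done
None
```

The job is handed in: the last pictures show each item upright within about 5 mm of the middle of its own tray's front place, the mat clear and the rack where it stood. The arm finished at about 47 s of the 125 s allowed, and the judge gave no verdict back.

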